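# Shut the curing box's guard and set its dial to cure

### The arm

A 6-joint arm with a two-finger parallel gripper is mounted at the origin on the work surface; the furniture and walls round the work are solid. World frame = base frame: x ahead of the robot, y to its left, z up, the work surface at z = 0. Lengths are in m, angles in degrees, forces in N, time in s.
With the tool pointing down it reaches from about 0.3 to 0.75 m from the base axis. Payload 8.5 kg.
Tool frame: the origin (TCP) lies midway between the tips of the shut fingers; the grasp point (between the pads) lies 19 mm behind it (env.tcp_to_grasp is the z of the grasp point in the tool frame, in m); z points along the fingers, y is the line along which they close (so a half turn about z gives the same grasp; the last joint's range is limited). The gripper opens to 85 mm and grips with 20 to 120 N. Pads are 22 mm wide; open, the fingers measure 114 mm over their backs; the gripper's body (76 mm by 85 mm) begins 54 mm behind the grasp point. The pads swing forward as they close: fully open they stand 13 mm farther back than shut.
Start: joints at [-75.762, 21.807, 74.336, -0, 83.858, -12.336], TCP at [0.246, -0.492, 0.194] pointing down, gripper open.
Joint ranges: [-178.18, 178.18], [-50.72, 133.34], [12.68, 142.11], [-81.47, 261.47], [9.98, 163.14], [-165.26, 165.26]. Speed limits (degrees/s): [136.94, 136.94, 180, 180, 180, 180].

### API

Orientations are given as a 3x3 rotation matrix whose columns are the frame's x, y, z axes.
In Python, from rig import env, imaging, job, models gives the robot as it stands. The module is installed in compiled form; this text tells all that it offers.
- The arm moves only by the tool jog_arm, never from a script. Its argument "plan" is text: rows parted by semicolons, each of 7 numbers parted by spaces: the turn, a rotation vector about the tool's x, y, z in degrees, then the shift along the tool's x, y, z in cm, then the closure in counts, from 0 (fully open) to 255 (shut). In form: rx ry rz x y z claw; .... A call has 1 to 10 rows; each row shifts and turns the commanded pose from where the row before left it, along the tool's axes as they then stand; what a row does not reach is not made up. A row lasts 1/12 s, in which the tool goes at most 41.7 mm and 7.16 degrees, less where a joint would pass 70% of its speed; a pose out of reach is approached as far as the arm can. A call with a gripper value outside its range is refused whole. The fingers move at their own pace and stop on an object; "grip_force" is the grip in N (left out, the last holds). Time passes only in rows, so rows that do not move let the fingers close. It gives the time, the measured TCP pose, the force, the opening and the grip force at its end, in the units of the state.
- env.observe(): the state, without advancing time (a new reading comes with each control period).
- imaging.get_image(name): name is "scene" or "top"; returns a dict with "pixels" (420x560x3 uint8, red, green, blue), "depth" (420x560 float32, m along the optical axis (not along the pixel's ray), 0 where there is no reading), "fov_y" (degrees; the focal length in pixels is half the picture's height over the tangent of half this angle, whatever the lens; pixels are square), "cx", "cy" (the principal point, pixels), "distortion" ([k1, k2, p1, p2, k3] as OpenCV has them; the pictures are not rectified), "world_from_camera" (4x4, takes a point from camera to world coordinates). Camera axes: x right, y down, z forward; pixel columns grow to the right and rows downward; lengths in m; the calibration is good to about 2 mm. A picture is of the moment at which its call begins.
- job.close_job(): hands the job in; it is judged then, once.
Trained networks look in the newest picture that a camera, given by its name, has taken for a name from the list of things; names that differ only in an ending like _2 or _b are one class to them, and where a whole thing is asked for, a point or a joint stands for the part that bears it (a point fixed in the world has none). Each returns a list of dicts, best first, with "confidence" (0 to 1); they miss things now and then, are a little off and sometimes report something else, mostly with a low value. They report only what shows in the picture. A call takes as long as a camera call.
- models.outline_of(camera, query): "region" (420x560 bool, what is visible of it) and "bbox" ([centre column, centre row, width, height] in pixels, round what is visible of it).
- models.tip_of(camera, query): "at" ([column, row] in pixels: a listed point, or the origin of a listed thing).
The state is a dict: "time_s": time; "q": joint angles; "qvel": joint speeds; "joint_efforts": joint torques, N m; "position": TCP position; "tool_rot": TCP orientation; "ft_force": force on the tool from outside, world axes, zero at the start; "wrist_torque": the same for the moment, N m; "grip_width": finger opening in m; "gripper_force": force on a finger pad.
Only numpy, scipy, OpenCV 4.12 (cv2) and the standard library are available. Lean on these libraries where they do the work, as an engineer would, in place of code of your own. Each camera call takes 0.05 s, during which the arm holds its last target. There are 200 camera calls.

### The job

Slide the guard of the white curing box along its track, towards the robot, until it is fully shut over the handset. Only then turn the dial on the box's hood to the cure setting, the third of its four ticks counted clockwise, so that it rests in that click. Leave the handset in its place and do not disturb the other things on the worktop.

Things in the scene. Friction and masses are not known exactly. Their poses are not given: they have to be found in the camera images.
- curing_box: White sheet-metal curing box, fixed, 195 deep (x) x 250 wide (y) x 212 mm high with its hood. Origin: middle of its width, on the worktop, 110 mm behind its front edge; x points from its front to its back, y to the box's left, z up. It stands turned 60 to 83 degrees clockwise: its sloping front faces the robot's left, its y points away from the robot. The doorway is in the near half (-y) of the slope.
- slope_foot (a point): Lower edge of the box's sloping front, middle of the width, at (-110, 0, 30) mm in the box's frame; axes as the box's. From here the front rises backwards at 30 degrees to the horizontal for 180 mm. Come at the guard's handle square to this slope: tool leaning 30 degrees from vertical, fingers pointing down and to the box's +x.
- hood_edge (a point): Front lower edge of the lamp hood, middle of the width, at (-50, 0, 200) mm in the box's frame. The hood is a level plate 12 mm thick and 250 mm wide that reaches from here to the box's back, 135 mm; its top (z = 212 mm) carries the dial. It overhangs the guard, so a gripper coming straight down on the handle hits it.
- guard (a joint): Sliding guard on the slope, an aluminium frame 140 mm (up the slope) x 118 mm (y) with two clear panes. Value in m: 0 fully shut (over the near half, against its stop), 0.118 fully open (far half); it grows as the guard slides to the box's +y. Starts at 0.07 to 0.118. About 2 N of friction; stays where left.
- guard_grip (a point): Grip point on the guard's black fin handle, mid-width of the guard, at (-69, -60 + guard value, 100) mm in the box's frame, axes as the box's. The fin is 14 mm thick (box's y: pinch it so) and 60 mm long up the slope. Square to the slope, its outer edge is 12 mm beyond this point and its foot plate 26 mm below.
- dial (a joint): Black selector dial on the hood. Value in rad, growing clockwise seen from above. Four clicks 0.5 rad apart: 0 off (first tick), 0.5 warm-up, 1.0 cure (third tick), 1.5 bake (last tick). A spring draws it into the nearest click when let go; stops just beyond the end clicks. Turning takes about 0.1 N m. Starts in off or warm-up.
- dial_grip (a point): On the dial's axis, at (17, 0, 240) mm in the box's frame. The dial's grip bar is 66 mm long, 16 mm thick; its top is 13 mm above this point; 19 mm below it is a disc 72 mm across. x axis: along the bar to the end with the white line (pointer), at 0.75 rad minus the dial's value from the box's x axis; z up. Pinch across y. Ticks: dark marks 48 mm from the axis.
- handset: Opened handset with a pale case, 104 x 47 x 8 mm, lying loose on the floor of the box behind the doorway. Origin: centre of its underside, z up. Stays where it is.
- cutters: Side cutters with yellow handles, 122 x 48 x 11 mm, lying loose at the left. Bystander; origin at the centre of its underside.
- spray_can: Aerosol can, 67 mm across, 184 mm high, standing loose at the back left. Bystander; origin at the centre of its underside.

How it is judged:
By the outcome, as a careful person would: the job done as asked, in the order asked, and still so for the second after the job is handed in, with the robot touching nothing.
It also fails if it takes over 42 s, if anything falls off the work surface, if the arm or the gripper's body presses on something with over 40 N, if the wrist force passes 120 N, or if a joint passes its speed limit or range.

## Working session

There is one attempt and no reset: what is moved stays moved. The work goes in short steps, Python scripts to look and compute and a tool call to move; the robot and the scene stay as the last step left them, time stands still between calls to the robot, and variables do not carry over. Pictures are saved under pics/ and viewed, at most 10 in all, crops included, and the job is handed in when it is done.

Besides the shell and the picture viewer there is one more tool, called after "Emit:" in YAML: its name, and indented under it one key for each argument. jog_arm: Moves the arm, as the interface text tells. Its arguments: {"type":"object","properties":{"plan":{"type":"string"},"grip_force":{"type":"number"}},"required":["plan"]}

```bash
mkdir -p pics; cat > h.py <<'E'
import numpy as np, cv2
from rig import env, imaging, job, models
def K(im):
    f=im["pixels"].shape[0]/2/np.tan(np.radians(im["fov_y"]/2)); return np.array([[f,0,im["cx"]],[0,f,im["cy"]],[0,0,1]])
def toworld(im,uv,d=None):
    uv=np.atleast_2d(np.float64(uv)); n=cv2.undistortPoints(uv[:,None],K(im),np.array(im["distortion"]))[:,0]
    if d is None: d=im["depth"][uv[:,1].round().astype(int),uv[:,0].round().astype(int)]
    p=np.c_[n,np.ones(len(n))]*np.reshape(d,(-1,1)); T=np.array(im["world_from_camera"]); return p@T[:3,:3].T+T[:3,3]
def ray(im,uv,z):
    a=toworld(im,uv,np.ones(1)); c=np.array(im["world_from_camera"])[:3,3]; r=a-c; return c+r*((z-c[2])/r[:,2:3])
def proj(im,P):
    T=np.linalg.inv(np.array(im["world_from_camera"])); P=np.atleast_2d(P)@T[:3,:3].T+T[:3,3]
    return cv2.projectPoints(P[:,None],np.zeros(3),np.zeros(3),K(im),np.array(im["distortion"]))[0][:,0]
E
python3 - <<'E'
from h import *
for c in ["scene","top"]:
    im=imaging.get_image(c); cv2.imwrite(f"pics/{c}0.png",im["pixels"][...,::-1])
    print(c,np.round(im["world_from_camera"],3).tolist(),im["fov_y"])
    for q in ["slope_foot","hood_edge","guard_grip","dial_grip","curing_box"]:
        for r in models.tip_of(c,q)[:2]: print(q,np.round(r["at"],1),round(r["confidence"],2),toworld(im,r["at"]).round(4))
    # ray at known z
    for q,z in [("slope_foot",.03),("hood_edge",.2),("guard_grip",.1),("dial_grip",.24)]:
        r=models.tip_of(c,q)
        if r: print(q,"ray",ray(im,r[0]["at"],z).round(4))
print({k:np.round(v,3).tolist() for k,v in env.observe().items()},env.tcp_to_grasp)
E
```

```text
scene [[-0.996, 0.059, -0.071, 0.684], [0.092, 0.727, -0.681, 0.961], [0.012, -0.684, -0.729, 1.058], [0.0, 0.0, 0.0, 1.0]] 44.01798199922702
hood_edge [258.3 135.1] 0.96 [[ 0.6027 -0.2581  0.1118]]
guard_grip [243.2 158.5] 0.77 [[ 0.6523 -0.1654  0.1032]]
dial_grip [277.  111.7] 0.61 [[ 0.5583 -0.1716  0.2542]]
curing_box [273.5 180.9] 0.83 [[ 0.5661 -0.1544  0.0206]]
curing_box [252.7 347.8] 0.23 [[0.6642 0.4053 0.0542]]
hood_edge ray [[ 0.6103 -0.1445  0.2   ]]
guard_grip ray [[ 0.6522 -0.1691  0.1   ]]
dial_grip ray [[ 0.5561 -0.1916  0.24  ]]
top [[-0.298, -0.91, 0.288, 0.249], [-0.955, 0.286, -0.083, 0.226], [-0.007, -0.3, -0.954, 1.331], [0.0, 0.0, 0.0, 1.0]] 46.200208176182954
slope_foot [359.1 174.4] 0.92 [[ 0.6502 -0.1113  0.0495]]
hood_edge [387.9 165.2] 0.63 [[ 0.6005 -0.1436  0.2129]]
guard_grip [382.  163.3] 0.56 [[ 0.6419 -0.1638  0.1125]]
dial_grip [411.6 176.4] 0.72 [[ 0.5454 -0.1738  0.2516]]
slope_foot ray [[ 0.6563 -0.1165  0.03  ]]
hood_edge ray [[ 0.6046 -0.1479  0.2   ]]
guard_grip ray [[ 0.6459 -0.1678  0.1   ]]
dial_grip ray [[ 0.5486 -0.1781  0.24  ]]
{'time_s': 1.0, 'q': [-75.762, 21.806, 74.335, -0.001, 83.859, -12.336], 'qvel': [-0.05, -0.043, -0.03, 0.057, -0.068, -0.004], 'joint_efforts': [0.002, -44.833, -23.146, -0.0, 0.0, 0.0], 'position': [0.246, -0.492, 0.194], 'tool_rot': [[0.894, 0.447, -0.0], [0.447, -0.894, -0.0], [-0.0, 0.0, -1.0]], 'ft_force': [0.852, 0.153, 0.09], 'wrist_torque': [0.013, 0.026, -0.013], 'gripper_force': 0.0, 'grip_width': 0.085} -0.0187
```

View pics/scene0.png

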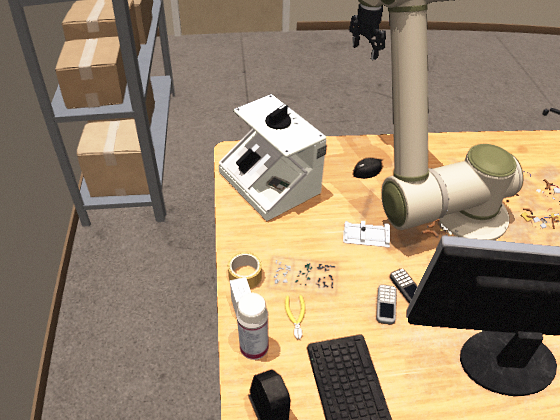

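View pics/top0.png

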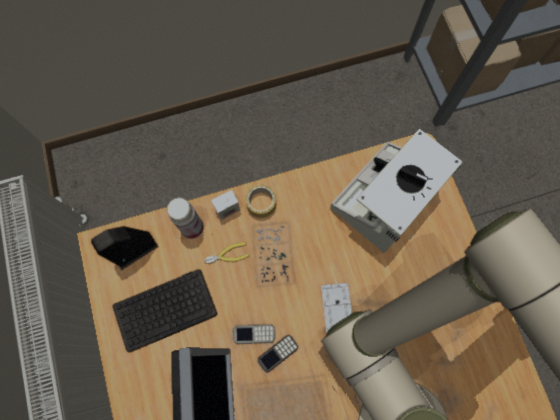

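The box sits at roughly columns 220–325, rows 95–215 in the scene view, with its hood a tilted rectangle at about (400,180) in the top view. The guard handle shows at scene (245,158) and the dial at top (410,178). I'll fit the box pose to the hood plate.

```bash
cat > fit.py <<'E'
from h import *
for c in ["scene","top"]:
    im=imaging.get_image(c); v,u=np.mgrid[0:420,0:560]; uv=np.c_[u.ravel(),v.ravel()]
    P=toworld(im,uv); ok=(im["depth"].ravel()>0)&(np.hypot(P[:,0]-.555,P[:,1]+.18)<.2)
    H=P[ok&(abs(P[:,2]-.212)<.008)]
    # largest component via rectangle
    r=cv2.minAreaRect(H[:,:2].astype(np.float32)*1000); b=cv2.boxPoints(r)
    print(c,len(H),H[:,2].mean().round(4),"rect",np.round(r[0],1),np.round(r[1],1),round(r[2],2))
    D=P[ok&(P[:,2]>.235)&(P[:,2]<.262)&(np.hypot(P[:,0]-.55,P[:,1]+.18)<.06)]
    if len(D)>5:
        m=cv2.minAreaRect(D[:,:2].astype(np.float32)*1000); print(" bar",len(D),np.round(m[0],1),np.round(m[1],1),round(m[2],1),"zmax",D[:,2].max().round(3))
    cv2.imwrite(f"pics/{c}1.png",0*im["pixels"])
    s=im["pixels"]; cr=s[80:220,210:335] if c=="scene" else s[120:250,325:470]
    cv2.imwrite(f"pics/{c}1.png",cv2.resize(cr,None,fx=4,fy=4,interpolation=cv2.INTER_CUBIC)[...,::-1])
E
python3 fit.py
```

```text
scene 2472 0.2122 rect [ 553. -182.] [138.2 253.9] 30.76
 bar 176 [ 554.3 -180.5] [66.6 20.2] 47.4 zmax 0.257
top 4876 0.2124 rect [ 549.9 -181.6] [135.7 253.1] 30.51
 bar 261 [ 550.2 -180.9] [65.7 18.3] 47.4 zmax 0.259
```

View pics/scene1.png

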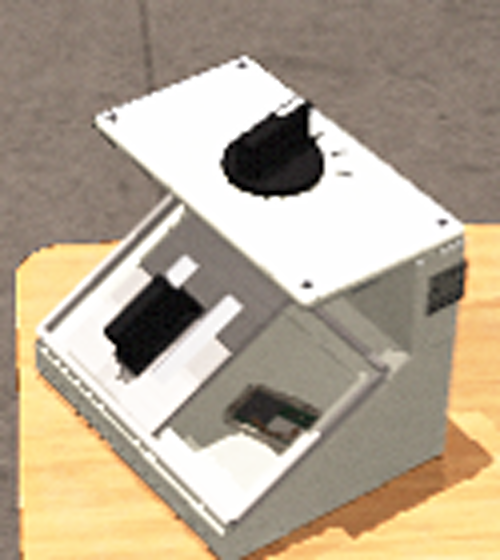

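View pics/top1.png

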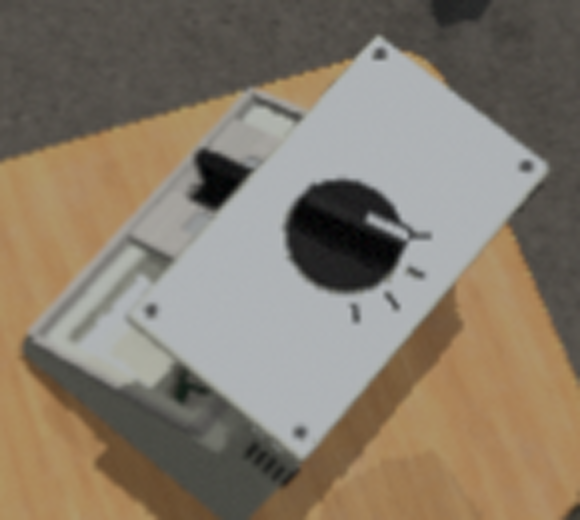

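The dial pointer is near the first or second tick (top crop (405,235)), and the guard handle is far up the slope at scene crop (155,325). The hood's long side lies at about -60° in the world, which doesn't match the stated 60–83° turn. I'll check the camera calibration against the robot's own TCP, and the dial angle against the ticks.

```bash
python3 - <<'E'
from h import *
s=env.observe(); tcp=np.array(s["position"]); C=np.array([.5515,-.1818])
im=imaging.get_image("scene"); print("tcp px",proj(im,[tcp,[0,0,0],[0,0,.2]]).round())
for c in ["scene","top"]:
    im=imaging.get_image(c)
    M=[]
    # rectified view of hood plane 1mm/px, 100x100mm about dial
    g=np.arange(-70,71); X,Y=np.meshgrid(g,g); 
    def rect(z):
        P=np.c_[C[0]+X.ravel()/1000,C[1]+Y.ravel()/1000,np.full(X.size,z)]
        uv=proj(im,P).astype(np.float32).reshape(141,141,2); return cv2.remap(im["pixels"],uv[...,0],uv[...,1],cv2.INTER_CUBIC)
    a=rect(.212).mean(2); r=np.hypot(X,Y); ang=np.degrees(np.arctan2(Y,X))%360
    for t in range(130,290,3):
        m=(abs(r-48)<4)&(abs((ang-t+180)%360-180)<1.5); M.append((t,int(a[m].min())))
    print(c,M)
    w=rect(.253).mean(2); sel=(w>120)&(r<31)
    print("white line ang",np.median(ang[sel]),sel.sum())
    for q in ["guard","dial","slope_foot","handset"]:
        R=models.tip_of(c,q); print(q,[(np.round(k["at"]),round(k["confidence"],2)) for k in R[:2]])
    z=[rect(.212),rect(.253)]; big=cv2.resize(np.hstack(z)[::-1],None,fx=2.8,fy=2.8)
    cv2.imwrite(f"pics/rect_{c}.png",big[...,::-1])
E
python3 -c "
import cv2,numpy as np
cv2.imwrite('pics/r.png',cv2.resize(np.vstack([cv2.imread('pics/rect_%s.png'%c) for c in('scene','top')]),(600,600)))"
```

```text
tcp px [[363.  66.]
 [471. 213.]
 [492. 160.]]
scene [(130, 254), (133, 254), (136, 254), (139, 253), (142, 253), (145, 254), (148, 254), (151, 254), (154, 254), (157, 254), (160, 254), (163, 253), (166, 203), (169, 136), (172, 129), (175, 170), (178, 245), (181, 254), (184, 254), (187, 254), (190, 254), (193, 251), (196, 216), (199, 127), (202, 100), (205, 137), (208, 228), (211, 255), (214, 254), (217, 253), (220, 254), (223, 250), (226, 157), (229, 22), (232, 1), (235, 27), (238, 0), (241, 0), (244, 0), (247, 9), (250, 8), (253, 8), (256, 8), (259, 8), (262, 11), (265, 10), (268, 12), (271, 27), (274, 33), (277, 8), (280, 1), (283, 11), (286, 22), (289, 0)]
white line ang 261.46923439005184 1471Traceback (most recent call last):
  File "<stdin>", line 19, in <module>
ValueError: it knows: curing_box, cutters, dial_grip, guard_grip, handset, hood_edge, slope_foot, spray_can
[ WARN:0@0.018] global loadsave.cpp:275 findDecoder imread_('pics/rect_scene.png'): can't open/read file: check file path/integrity
[ WARN:0@0.018] global loadsave.cpp:275 findDecoder imread_('pics/rect_top.png'): can't open/read file: check file path/integrity
Traceback (most recent call last):
cv2.error: OpenCV(4.12.0) :-1: error: (-5:Bad argument) in function 'resize'
> Overload resolution failed:
>  - src data type = object is not supported
>  - Expected Ptr<cv::UMat> for argument 'src'
```

Calibration holds. The rectified ticks fall at about 171°, 202° and 230°, so box +x points about 210.6° in the world. The dial is at warm-up (second tick) and the guard is at about 0.1 m. I'll move over, staying clear above the box.

Emit:
jog_arm:
  plan: "0 0 0 0 0 -4.1 0;0 0 0 0 0 -4.1 0;0 0 0 0 0 -4.1 0;0 0 0 4.06 -0.8 0 0;0 0 0 4.06 -0.8 0 0;0 0 0 4.06 -0.8 0 0;0 0 0 4.06 -0.8 0 0;0 0 0 4.06 -0.8 0 0;0 0 0 4.06 -0.8 0 0;0 0 0 4.06 -0.8 0 0"
  grip_force: 40

```text
time_s: 2.03
position: [0.4765, -0.313, 0.3174]
tool_rot: [[0.894, 0.447, 0.0], [0.447, -0.894, -0.0], [0.0, 0.0, -1.0]]
ft_force: [0.0, -1.8, 0.6]
grip_width: 0.0856
gripper_force: 0.0
```

Emit:
jog_arm:
  plan: "0 0 0 4.06 -0.8 0 0;0 0 0 4.06 -0.8 0 0;0 0 0 4.06 -0.8 0 0;0 0 0 4.06 -0.8 0 0;0 0 0 4.06 -0.8 0 0;0 0 0 4.06 -0.8 0 0;0 0 0 4.06 -0.8 0 0;0 0 0 0 0 0 0"

```text
time_s: 2.7
position: [0.7087, -0.1323, 0.3133]
tool_rot: [[0.891, 0.453, -0.003], [0.453, -0.891, 0.002], [-0.001, -0.003, -1.0]]
ft_force: [0.9, -1.8, -1.6]
grip_width: 0.0853
gripper_force: 0.0
```

Emit:
jog_arm:
  plan: "0 0 -3.7 0 0 2.8 0;0 0 0 0 0 2.8 0;0 0 0 0 0 2.8 0;0 -6 0 0 0 0 0;0 -6 0 0 0 0 0;0 -6 0 0 0 0 0;0 -6 0 0 0 0 0;0 -6 0 0 0 0 0;0 0 0 0 0 0 0"

```text
time_s: 3.45
position: [0.6834, -0.1336, 0.2184]
tool_rot: [[0.744, 0.51, -0.432], [0.441, -0.86, -0.257], [-0.503, 0.0, -0.865]]
ft_force: [1.4, -0.7, -0.9]
grip_width: 0.0854
gripper_force: 0.0
```

```bash
cat > box.py <<'E'
from h import *
C=np.array([.5515,-.1815]); A=np.radians(210.6); bx=np.array([np.cos(A),np.sin(A),0]); by=np.array([-np.sin(A),np.cos(A),0]); bz=np.array([0,0,1.])
O=np.array([*C,0])-.0175*bx
B=np.c_[bx,by,bz]
def w(p): return O+B@(np.array(p)/1000)
def tobox(P): return (np.atleast_2d(P)-O)@B*1000
E
python3 - <<'E'
from box import *
s=env.observe(); R=np.array(s["tool_rot"]); p=np.array(s["position"])
print("tcp box",tobox(p).round(1),"Rbox\n",(B.T@R).round(3),s["q"])
for c in ["scene","top"]:
    im=imaging.get_image(c); cv2.imwrite(f"pics/{c}2.png",cv2.resize(im["pixels"][20:240,180:420],(768,704))[...,::-1] if c=="scene" else cv2.resize(im["pixels"][100:260,300:480],None,fx=4,fy=4)[...,::-1])
    r=models.tip_of(c,"guard_grip")[:1]
    if r: print(c,r[0]["at"],r[0]["confidence"],tobox(ray(im,r[0]["at"],.1)).round(1))
    o=models.outline_of(c,"guard_grip")[:1]
    # dark points in front of slope
    v,u=np.mgrid[0:420,0:560]; P=tobox(toworld(im,np.c_[u.ravel(),v.ravel()])); px=im["pixels"].reshape(-1,3).max(1)
    n=(P[:,0]+110)*-.5+(P[:,2]-30)*.866; t=(P[:,0]+110)*.866+(P[:,2]-30)*.5
    m=(px<60)&(n>12)&(n<60)&(t>20)&(t<150)&(abs(P[:,1])<120)
    print(c,m.sum(),"y pct",np.percentile(P[m,1],[5,25,50,75,95]).round(1),"n",np.percentile(n[m],[5,50,95]).round(1),"t",np.percentile(t[m],[5,50,95]).round(1)) if m.sum() else 0
E
```

```text
tcp box [[-120.4   25.9  218.4]] Rbox
 [[-0.865 -0.001  0.503]
 [-0.001  1.     0.001]
 [-0.503  0.    -0.865]] [-12.40439213  55.07776777  12.98336373 -27.32242365 131.55901213
  32.12637531]
scene [243.7, 159.7] 0.87 [[-77.2  35.4 100. ]]
scene 292 y pct [24.9 31.3 33.7 36.1 42.1] n [14.  33.  53.7] t [41.6 70.  97.4]
top [383.5, 165.2] 0.46 [[-64.3  34.7 100. ]]
top 50 y pct [27.7 29.2 31.6 35.5 39.4] n [29.7 50.1 53.4] t [62.2 73.4 83.4]
```

Emit:
jog_arm:
  plan: "0 0 0 0.5 0.3 2.5 0;0 0 0 0.5 0.3 2.5 0;0 0 0 0.5 0.26 2.5 0;0 0 0 0 0 1.5 0;0 0 0 0 0 1.5 0;0 0 0 0 0 0 0"

```text
time_s: 4.25
position: [0.6538, -0.1648, 0.124]
tool_rot: [[0.752, 0.505, -0.424], [0.437, -0.863, -0.254], [-0.494, 0.005, -0.869]]
ft_force: [0.4, -0.6, -0.1]
grip_width: 0.0853
gripper_force: 0.0
```

```bash
cat > st.py <<'E'
from box import *
s=env.observe(); R=np.array(s["tool_rot"]); p=np.array(s["position"]); 
print("grasp pt box",tobox(p+R[:,2]*env.tcp_to_grasp).round(1),"Rbox",(B.T@R).round(3).tolist(),np.round(s["q"],1),"f box",(B.T@np.array(s["ft_force"])).round(1),s["time_s"])
E
python3 st.py; python3 -c "
from box import *
s=env.observe();R=np.array(s['tool_rot']);p=np.array(s['position'])
print('tool-axes shift to grip (mm)',(R.T@(w([-69,34.5,100])-(p+R[:,2]*env.tcp_to_grasp))*1000).round(1))"
```

```text
grasp pt box [[-88.3  37.6 140.3]] Rbox [[-0.869, 0.004, 0.494], [0.006, 1.0, 0.003], [-0.494, 0.005, -0.869]] [-15.2  51.4  35.8 -22.7 112.7  39.4] f box [-0.   0.7 -0.1] 4.25
tool-axes shift to grip (mm) [ 3.1 -3.3 44.6]
```

Emit:
jog_arm:
  plan: "0 0 0 0.3 -0.3 1.5 0;0 0 0 0 0 1.4 0;0 0 0 0 0 1.3 0;0 0 0 0 0 0 255;0 0 0 0 0 0 255;0 0 0 0 0 0 255;0 0 0 0 0 0 255;0 0 0 0 0 0 255;0 0 0 0 0 0 255;0 0 0 0 0 0 255"
  grip_force: 30

```text
time_s: 5.08
position: [0.6383, -0.1704, 0.0872]
tool_rot: [[0.751, 0.507, -0.422], [0.438, -0.862, -0.256], [-0.493, 0.008, -0.87]]
ft_force: [0.0, 0.6, 0.7]
grip_width: 0.0006
gripper_force: 0.0
```

```bash
python3 st.py
```

```text
grasp pt box [[-72.1  34.5 103.5]] Rbox [[-0.87, 0.002, 0.493], [0.005, 1.0, 0.006], [-0.493, 0.008, -0.87]] [-15.9  50.8  43.  -22.1 106.1  41.3] f box [-0.3 -0.5  0.7] 5.0833
```

```bash
python3 - <<'E'
from box import *
im=imaging.get_image("scene"); P=[w([-69,34.5,100]),w([-110,0,30]),w([-50,-125,212]),w([-50,125,212])]; s=env.observe(); P+= [np.array(s["position"])]
a=im["pixels"].copy(); q=proj(im,P); print(q.round(1))
a=cv2.resize(a[80:230,200:350],(600,600),interpolation=cv2.INTER_CUBIC)
for i,u in enumerate(q): cv2.drawMarker(a,(int((u[0]-200+.5)*4),int((u[1]-80+.5)*4)),[(255,0,0),(0,255,0),(0,0,255),(0,0,255),(255,0,255)][i],0,14,2)
cv2.imwrite("pics/s3.png",a[...,::-1])
E
```

```text
[[246.3 158.8]
 [241.7 189.2]
 [286.7 155.6]
 [233.1 108.8]
 [248.2 161.4]]
```

View pics/s3.png

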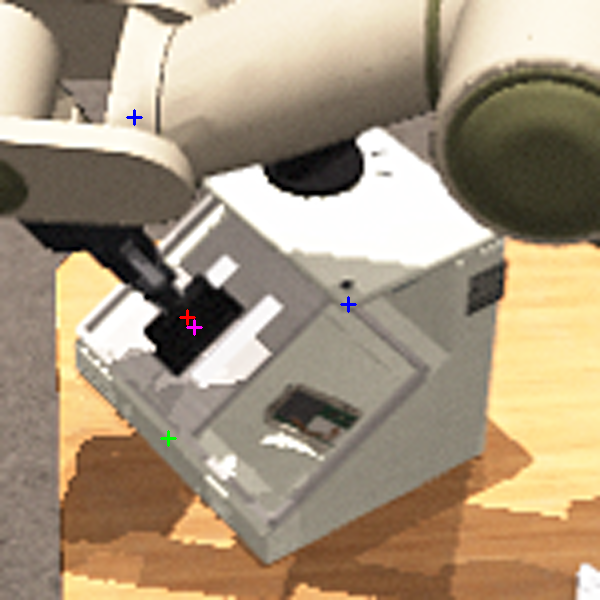

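The fingers look shut on the fin's far side, or short of it, rather than around it: they end at crop (180,305), at the edge of the black fin. I'll use depth to see which.

```bash
python3 - <<'E'
from box import *
im=imaging.get_image("scene")
def nt(P): return np.c_[(P[:,0]+110)*.866+(P[:,2]-30)*.5, P[:,1], (P[:,0]+110)*-.5+(P[:,2]-30)*.866]
for y in range(250,390,10):
    xs=np.arange(120,270,10); uv=np.c_[200+xs/4,80+y/4*np.ones_like(xs)]
    q=nt(tobox(toworld(im,uv))).round().astype(int); px=[int(im["pixels"][int(round(v)),int(round(u))].mean()) for u,v in uv]
    print(y," ".join(f"{a[0]},{a[1]},{a[2]}{'*' if k<60 else ''}" for a,k in zip(q,px)))
s=env.observe(); R=np.array(s["tool_rot"]); p=np.array(s["position"])
print("tcp t,y,n",nt(tobox(p)).round(1))
E
```

```text
250 66,-3,177 70,-10,178* 75,-8,170* 82,20,132* 94,121,11 100,120,4 105,118,-2 110,112,-3 114,97,7 119,90,7 124,81,9 129,69,15 134,65,13 138,55,16 144,53,10
260 62,-5,173* 66,-9,171 71,-11,166 78,24,120* 81,-8,149 94,119,-2 99,111,-2 104,97,7 109,86,12 114,83,7 119,80,3 123,66,11 128,58,13 133,55,9 138,44,13
270 58,23,135* 63,20,131* 67,-4,151 71,-17,158 76,-19,154 80,-25,155* 93,92,12 98,86,11 104,83,7 109,77,5 114,70,6 117,51,21 123,51,13 128,48,8 132,38,13
280 53,18,133 59,23,121* 62,-9,150 66,-25,161 71,-25,154 76,-24,146* 88,85,13 90,41,55* 95,35,55* 100,32,51 108,65,4 113,56,7 117,41,17 122,39,11 128,37,6
290 52,128,3 57,123,0 57,-15,149* 62,-26,156* 67,-23,145* 74,21,87* 80,31,68 85,37,53* 90,32,51* 95,33,43* 102,50,14* 108,48,8 112,38,12 117,36,7 122,24,13
300 47,128,-5 52,118,-1 57,106,4 58,4,114* 64,23,84* 69,22,78* 75,39,50* 80,32,52* 85,30,46* 91,31,36* 96,33,27* 102,39,12* 107,37,6 112,29,7 117,23,6
310 41,113,4 47,106,4 52,92,12 57,88,9 60,44,53* 65,39,50* 70,33,50* 75,34,41* 81,37,30* 86,39,20* 91,33,18* 97,31,14* 102,27,10 107,23,7 111,15,9
320 36,107,3 41,92,12 46,88
[... 265 characters left out ...]
8,8 31,86,3 36,73,10 40,33,50* 45,34,41* 50,32,36* 56,34,25* 61,35,16* 66,28,16* 71,25,12* 76,23,6 81,13,11 86,10,7 91,2,8 96,-4,8
350 20,79,11 25,74,9 31,69,7 36,55,16 41,48,17* 46,33,27* 51,37,13* 56,29,15* 61,28,9 66,21,9 71,15,9 76,9,8 81,1,10 86,-6,11 90,-12,10
360 15,78,5 20,63,14 25,62,7 31,56,7 36,38,21* 41,35,16* 46,28,17* 51,26,11 56,19,11 61,17,6 66,7,10 71,-2,13 76,-3,7 81,-10,8 85,-19,11
370 10,66,10 15,65,4 20,55,8 25,45,12 31,41,9 36,28,17 41,22,16* 46,25,5 51,16,7 56,14,2 61,3,8 65,-7,12 70,-13,11 75,-18,10 80,-20,4
380 5,68,1 10,51,13 15,47,9 20,40,9 25,29,15 31,29,7 36,20,10 41,14,10 46,12,5 50,-2,13 55,-8,14 61,-9,6 65,-18,10 70,-22,7 78,23,-60
tcp t,y,n [[69.5 34.5 25.8]]
```

The fin stands at y≈33–46 in the box frame, with its outer edge at n≈53. The visible fingers end at n≈65, while the robot reports its TCP at n≈26. So there's a robot–camera offset. I'll back off with the fingers shut and measure where the tips really are.

Emit:
jog_arm:
  plan: "0 0 0 0 0 -2.5 255;0 0 0 0 0 -2.5 255;0 0 0 0 0 0 255;0 0 0 0 0 0 255"

```text
time_s: 5.52
position: [0.6599, -0.1574, 0.1313]
tool_rot: [[0.752, 0.508, -0.42], [0.438, -0.861, -0.257], [-0.492, 0.009, -0.871]]
ft_force: [-0.6, -0.7, -0.2]
grip_width: -0.0001
gripper_force: 0.0
```

```bash
python3 - <<'E'
from box import *
s=env.observe(); R=np.array(s["tool_rot"]); p=np.array(s["position"]); print(p,tobox(p).round(1))
for c in ["scene","top"]:
    im=imaging.get_image(c); v,u=np.mgrid[0:420,0:560]; uv=np.c_[u.ravel(),v.ravel()]
    P=toworld(im,uv); T=(P-p)@R*1000; n=(tobox(P)+[110,0,-30])@[-.5,0,.866]
    m=(abs(T[:,0])<60)&(abs(T[:,1])<70)&(T[:,2]>-120)&(T[:,2]<30)&(n>58)&(im["depth"].ravel()>0)
    for z in range(-120,30,8):
        k=m&(T[:,2]>=z)&(T[:,2]<z+8)
        if k.sum(): print(c,z,k.sum(),"x",np.percentile(T[k,0],[5,50,95]).round(),"y",np.percentile(T[k,1],[5,50,95]).round())
    q=proj(im,[p,p-R[:,2]*.05]); print(q.round(1))
    a=im["pixels"]; x,y=q[0].astype(int); a=cv2.resize(a[max(y-50,0):y+50,x-50:x+50],(400,400),interpolation=cv2.INTER_CUBIC)
    cv2.drawMarker(a,(int((q[0][0]-x+50.5)*4),int((q[0][1]-max(y-50,0)+.5)*4)),(255,0,255),0,14,2)
    cv2.imwrite(f"pics/t_{c}.png",a[...,::-1])
cv2.imwrite("pics/t.png",np.hstack([cv2.imread(f"pics/t_{c}.png") for c in ("scene","top")]))
E
```

```text
[ 0.65986951 -0.1574027   0.13130499] [[-88.   34.4 131.3]]
scene -120 9 x [-15.  -5.  16.] y [-40. -15. -13.]
scene -112 24 x [-13.   6.  14.] y [-48. -15.   5.]
scene -104 12 x [-16.  -2.  11.] y [-16. -13. -11.]
scene -96 3 x [ 7. 10. 12.] y [-21. -11.  -5.]
scene -88 6 x [-6. 12. 12.] y [-30. -18.  -4.]
scene -72 5 x [-3. -0.  4.] y [-16. -13. -12.]
scene -64 12 x [-7.  1. 10.] y [-14. -11.  -4.]
scene -56 15 x [-10.  -1.   9.] y [-13.  -8.  -3.]
scene -48 8 x [-10.   5.  10.] y [-11.  -5.  -3.]
scene -40 5 x [-9. -3.  4.] y [-6. -5. -3.]
[[240.4 152.8]
 [232.3 143.8]]
top -120 6 x [-13. -12. -11.] y [46. 49. 53.]
top -112 7 x [-14. -13. -12.] y [42. 45. 51.]
top -104 5 x [-14. -12. -11.] y [27. 40. 44.]
top -96 14 x [-15. -12.  -9.] y [18. 25. 37.]
top -88 5 x [-15. -12. -10.] y [20. 26. 27.]
[[378.6 155.2]
 [374.1 142.8]]
```

View pics/t.png

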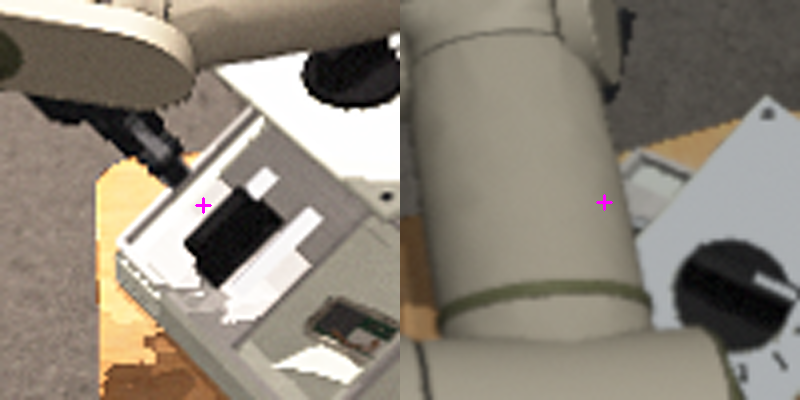

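The real fingertips sit about 34 mm short of the reported TCP along tool z, centred sideways, so I'll add that to all approaches. Now I'll open, advance about 86 mm and pinch.

Emit:
jog_arm:
  plan: "0 0 0 0 0.4 0 0;0 0 0 0 0 0 0;0 0 0 0 0 0 0;0 0 0 0 0 0 0;0 0 0 0 0 1.5 0;0 0 0 0 0 1.5 0;0 0 0 0 0 1.5 0;0 0 0 0 0 1.4 0;0 0 0 0 0 1.4 0;0 0 0 0 0 0.8 0"

```text
time_s: 6.45
position: [0.626, -0.182, 0.0588]
tool_rot: [[0.75, 0.507, -0.424], [0.438, -0.862, -0.255], [-0.495, 0.006, -0.869]]
ft_force: [0.3, -0.1, -0.1]
grip_width: 0.0855
gripper_force: 0.0
```

Emit:
jog_arm:
  plan: "0 0 0 0 0 0.5 0;0 0 0 0 0 0 0;0 0 0 0 0 0 255;0 0 0 0 0 0 255;0 0 0 0 0 0 255;0 0 0 0 0 0 255;0 0 0 0 0 0 255;0 0 0 0 0 0 255"

```text
time_s: 7.12
position: [0.6251, -0.183, 0.0559]
tool_rot: [[0.751, 0.508, -0.422], [0.438, -0.862, -0.256], [-0.493, 0.007, -0.87]]
ft_force: [2.2, 2.1, 6.0]
grip_width: 0.0137
gripper_force: 32.0
```

```bash
python3 st.py
```

```text
grasp pt box [[-54.3  38.6  72.2]] Rbox [[-0.87, 0.002, 0.493], [0.005, 1.0, 0.006], [-0.493, 0.007, -0.87]] [-17.1  51.   47.9 -22.1 100.9  42.1] f box [-3.  -0.7  6. ] 7.1167
```

Pinched at 13.7 mm, which matches the fin's 14 mm. Now the slide.

Emit:
jog_arm:
  plan: "0 0 0 0 -0.5 -0.1 255;0 0 0 0 -1 0 255;0 0 0 0 -1 0 255;0 0 0 0 -1 0 255;0 0 0 0 -1 0 255;0 0 0 0 -1 0 255;0 0 0 0 -1 0 255;0 0 0 0 -1 0 255;0 0 0 0 0 0 255;0 0 0 0 0 0 255"

```text
time_s: 7.95
position: [0.5857, -0.1169, 0.056]
tool_rot: [[0.749, 0.507, -0.425], [0.439, -0.862, -0.255], [-0.496, 0.005, -0.868]]
ft_force: [-6.3, -0.7, -2.9]
grip_width: 0.0135
gripper_force: 31.2
```

```bash
python3 st.py
```

```text
grasp pt box [[-54.1 -38.3  72.3]] Rbox [[-0.868, 0.002, 0.496], [0.004, 1.0, 0.003], [-0.496, 0.005, -0.868]] [-12.9  46.4  58.2 -20.2  97.2  48.1] f box [ 5.8 -2.6 -2.9] 7.95
```

Emit:
jog_arm:
  plan: "0 0 0 -0.05 -0.6 0 255;0 0 0 0 -0.6 0 255;0 0 0 0 -0.4 0 255;0 0 0 0 -0.2 0 255;0 0 0 0 0 0 255;0 0 0 0 0 0 255"

```text
time_s: 8.45
position: [0.5769, -0.102, 0.056]
tool_rot: [[0.75, 0.507, -0.424], [0.439, -0.862, -0.255], [-0.495, 0.005, -0.869]]
ft_force: [-5.3, -0.6, -4.9]
grip_width: 0.0136
gripper_force: 31.1
```

```bash
python3 st.py
```

```text
grasp pt box [[-54.1 -55.6  72.2]] Rbox [[-0.869, 0.002, 0.495], [0.004, 1.0, 0.004], [-0.495, 0.005, -0.869]] [-11.8  45.5  60.3 -19.8  96.4  49.4] f box [ 4.9 -2.1 -4.9] 8.45
```

Emit:
jog_arm:
  plan: "0 0 0 0 -0.2 0 255;0 0 0 0 -0.2 0 255;0 0 0 0 -0.2 0 255;0 0 0 0 0 0 255;0 0 0 0 0 0 255"

```text
time_s: 8.87
position: [0.5757, -0.0997, 0.056]
tool_rot: [[0.753, 0.507, -0.42], [0.437, -0.862, -0.259], [-0.493, 0.011, -0.87]]
ft_force: [2.1, -12.6, -8.4]
grip_width: 0.0136
gripper_force: 31.8
```

```bash
python3 st.py
```

```text
grasp pt box [[-54.1 -58.3  72.2]] Rbox [[-0.87, 0.002, 0.493], [0.007, 1.0, 0.009], [-0.493, 0.011, -0.87]] [-11.6  45.2  60.9 -19.9  96.   49.9] f box [ 4.6 11.9 -8.4] 8.8667
```

Emit:
jog_arm:
  plan: "0 0 0 0 -0.2 0 255;0 0 0 0 -0.1 0 255;0 0 0 0 0 0 255"

```text
time_s: 9.12
position: [0.5758, -0.0998, 0.056]
tool_rot: [[0.755, 0.508, -0.416], [0.435, -0.861, -0.263], [-0.491, 0.017, -0.871]]
ft_force: [9.1, -25.0, -11.0]
grip_width: 0.0134
gripper_force: 33.9
```

```bash
python3 st.py
```

```text
grasp pt box [[-54.2 -58.2  72.3]] Rbox [[-0.871, 0.002, 0.491], [0.01, 1.0, 0.014], [-0.491, 0.017, -0.871]] [-11.5  45.1  61.1 -20.   95.6  50.1] f box [  4.9  26.1 -11. ] 9.1167
```

It's at the hard stop: 26 N and no further travel. I'll relieve the push, open and retreat along the tool axis.

Emit:
jog_arm:
  plan: "0 0 0 0 0.3 0 255;0 0 0 0 0.25 0 255;0 0 0 0 0 0 0;0 0 0 0 0 0 0;0 0 0 0 0 0 0;0 0 0 0 0 0 0;0 0 0 0 0 0 0;0 0 0 0 0 -2 0;0 0 0 0 0 -3 0;0 0 0 0 0 -4 0"

```text
time_s: 9.95
position: [0.6131, -0.0767, 0.1341]
tool_rot: [[0.749, 0.507, -0.426], [0.438, -0.862, -0.255], [-0.497, 0.004, -0.868]]
ft_force: [1.3, -0.1, 0.6]
grip_width: 0.0854
gripper_force: 0.0
```

Emit:
jog_arm:
  plan: "0 0 0 0 0 -4 0;0 0 0 0 0 -4 0;0 0 0 0 0 -3 0;0 0 0 0 0 0 0"

```text
time_s: 10.28
position: [0.663, -0.0471, 0.2358]
tool_rot: [[0.757, 0.509, -0.411], [0.439, -0.861, -0.258], [-0.485, 0.015, -0.874]]
ft_force: [-0.5, -0.3, 0.0]
grip_width: 0.0854
gripper_force: 0.0
```

```bash
python3 st.py; python3 - <<'E'
from box import *
im=imaging.get_image("scene"); cv2.imwrite("pics/s4.png",cv2.resize(im["pixels"][60:230,200:400],(800,680))[:600,...,::-1])
v,u=np.mgrid[0:420,0:560]; P=tobox(toworld(im,np.c_[u.ravel(),v.ravel()])); px=im["pixels"].reshape(-1,3).max(1)
n=(P[:,0]+110)*-.5+(P[:,2]-30)*.866; t=(P[:,0]+110)*.866+(P[:,2]-30)*.5
m=(px<60)&(n>18)&(n<60)&(t>30)&(t<110)&(abs(P[:,1])<120)
print("fin y",m.sum(),np.percentile(P[m,1],[5,25,50,75,95]).round(1))
E
```

```text
grasp pt box [[-156.   -59.1  252.2]] Rbox [[-0.875, 0.0, 0.485], [0.007, 1.0, 0.013], [-0.485, 0.015, -0.874]] [ -6.5  49.9  21.1 -23.3 130.1  41.3] f box [0.6 0.  0. ] 10.2833
fin y 233 [-66.9 -63.9 -62.5 -59.7 -53.7]
```

View pics/s4.png

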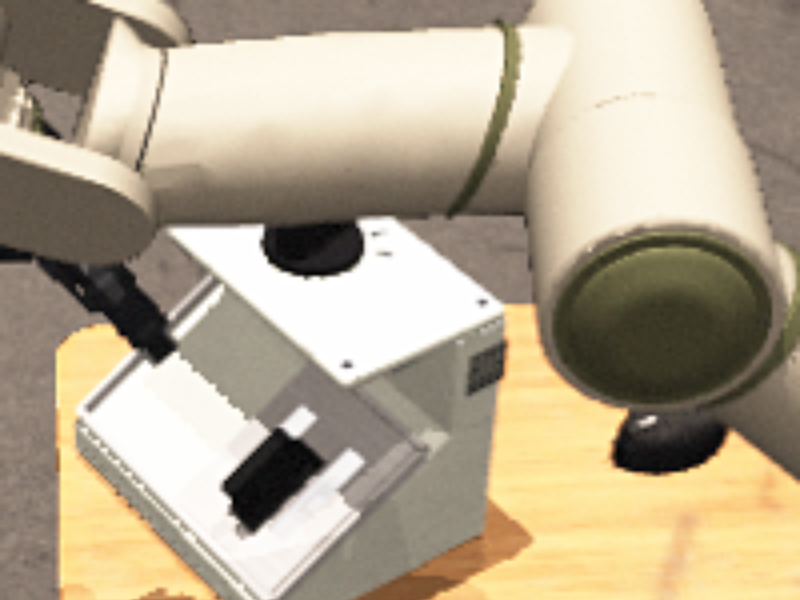

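The guard is fully shut: fin at about y=-60, pane over the doorway at crop (270,480). Next I untilt, rise, and move over the dial.

Emit:
jog_arm:
  plan: "0 5.8 0 0 0 0 0;0 5.8 0 0 0 -1 0;0 5.8 0 0 0 -2 0;0 5.8 0 0 0 -2 0;0 5.8 0 0 0 -2 0;0 0 0 -4 1.4 0 0;0 0 -5 -4 1.4 0 0;0 0 -5.2 -4 1 0 0;0 0 -5.2 -4 0 0 0;0 0 0 0 0 0 0"

```text
time_s: 11.17
position: [0.5589, -0.1645, 0.2993]
tool_rot: [[0.696, 0.718, -0.008], [0.718, -0.696, -0.011], [-0.014, 0.002, -1.0]]
ft_force: [-0.1, 0.3, -0.7]
grip_width: 0.0852
gripper_force: 0.0
```

```bash
cat > d.py <<'E'
from box import *
s=env.observe(); R=np.array(s["tool_rot"]); p=np.array(s["position"])
print("p",p.round(4),"tool y ang",np.degrees(np.arctan2(R[1,1],R[0,1])).round(1),R[:,2].round(3),"shift mm to dial",(R.T@(np.array([.552,-.1813,.193])-p)*1000).round(1))
E
python3 d.py
```

```text
p [ 0.5589 -0.1645  0.2993] tool y ang -44.1 [-0.008 -0.011 -1.   ] shift mm to dial [-15.4   6.5 106.5]
```

Emit:
jog_arm:
  plan: "0 0 0 -1.5 0.65 0 0;0 0 0 0 0 2 0;0 0 0 0 0 2 0;0 0 0 0 0 2 0;0 0 0 0 0 1.5 0;0 0 0 0 0 1 0;0 0 0 0 0 0 0"

```text
time_s: 11.75
position: [0.5559, -0.1763, 0.2116]
tool_rot: [[0.697, 0.717, -0.01], [0.717, -0.697, -0.008], [-0.013, -0.002, -1.0]]
ft_force: [-0.1, 1.4, -0.4]
grip_width: 0.0855
gripper_force: 0.0
```

```bash
python3 d.py; python3 - <<'E'
from box import *
s=env.observe(); R=np.array(s["tool_rot"]); p=np.array(s["position"])
im=imaging.get_image("scene"); v,u=np.mgrid[0:420,0:560]; P=toworld(im,np.c_[u.ravel(),v.ravel()]); T=(P-p)@R*1000
m=(abs(T[:,0])<40)&(abs(T[:,1])<65)&(P[:,2]>.222)&(P[:,2]<.3)
for z in np.arange(.222,.3,.008):
    k=m&(P[:,2]>=z)&(P[:,2]<z+.008)
    if k.sum(): print(round(z,3),k.sum(),"x",np.percentile(T[k,0],[5,50,95]).round(),"y",np.percentile(T[k,1],[5,25,50,75,95]).round())
cv2.imwrite("pics/s5.png",cv2.resize(im["pixels"][70:170,220:340],(720,600),interpolation=cv2.INTER_CUBIC)[...,::-1])
E
```

```text
p [ 0.5559 -0.1763  0.2116] tool y ang -44.2 [-0.01  -0.008 -1.   ] shift mm to dial [-6.1  0.7 18.7]
0.222 84 x [-26.   5.  25.] y [-30. -20.  -6.  -3.  11.]
0.23 41 x [-30.  -1.  25.] y [-7. -5. -5. -2.  4.]
0.238 49 x [-33.   5.  27.] y [-7. -6. -5. -3.  5.]
0.246 93 x [-35.  -4.  26.] y [-7. -3. -0.  5.  9.]
0.254 24 x [-37.  -8.  25.] y [-8. -3.  1.  5. 47.]
0.262 23 x [-9.  5. 11.] y [-53. -47.  44.  45.  47.]
0.27 39 x [-6.  8. 12.] y [-55. -51. -45.  44.  50.]
0.278 44 x [-9.  6. 11.] y [-55. -49.  42.  46.  55.]
0.286 42 x [-6.  5. 12.] y [-56. -50.   0.  45.  56.]
0.294 33 x [-11.   5.  12.] y [-55. -47.  43.  46.  50.]
```

View pics/s5.png

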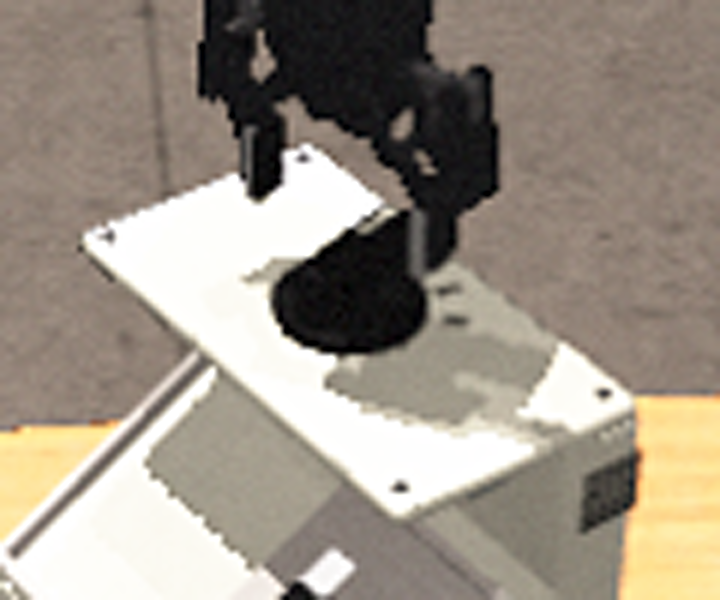

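The fingers straddle the bar (bar about -5 mm in tool x, centred in y), with open tips at z≈0.258, as the offset predicts. Now final descent and pinch.

Emit:
jog_arm:
  plan: "0 0 0 -0.55 0 0.9 0;0 0 0 0 0 0.9 0;0 0 0 0 0 0 0;0 0 0 0 0 0 255;0 0 0 0 0 0 255;0 0 0 0 0 0 255;0 0 0 0 0 0 255;0 0 0 0 0 0 255;0 0 0 0 0 0 255"

```text
time_s: 12.55
position: [0.554, -0.1817, 0.1973]
tool_rot: [[0.696, 0.718, -0.003], [0.718, -0.696, -0.012], [-0.011, 0.006, -1.0]]
ft_force: [-1.2, 1.2, -2.6]
grip_width: 0.0151
gripper_force: 33.0
```

```bash
python3 d.py;python3 -c "
from h import *
s=env.observe();print(s['wrist_torque'],s['ft_force'],s['q'])"
```

```text
p [ 0.554  -0.1817  0.1973] tool y ang -44.1 [-0.003 -0.012 -1.   ] shift mm to dial [-1.1 -1.8  4.3]
[ 0.21748763  0.11550654 -0.0666586 ] [-1.18704386  1.22760355 -2.62090328] [-29.41509264  25.03264755  68.57089695  -0.71873932  86.21526918
  14.74861513]
```

Emit:
jog_arm:
  plan: "0 0 5 0 0 0 255;0 0 5 0 0 0 255;0 0 5 0 0 0 255;0 0 5 0 0 0 255;0 0 5 0 0 0 255;0 0 4 0 0 0 255;0 0 0 0 0 0 255;0 0 0 0 0 0 255"

```text
time_s: 13.22
position: [0.5546, -0.1826, 0.1973]
tool_rot: [[0.957, 0.29, -0.002], [0.289, -0.957, -0.014], [-0.006, 0.013, -1.0]]
ft_force: [4.9, -6.0, 0.3]
grip_width: 0.0153
gripper_force: 33.5
```

```bash
python3 d.py;python3 -c "
from h import *
s=env.observe();print(s['wrist_torque'],s['ft_force'])"
```

```text
p [ 0.5546 -0.1826  0.1973] tool y ang -73.2 [-0.002 -0.014 -1.   ] shift mm to dial [-2.1 -2.1  4.3]
[-0.5983619  -0.65832412  0.01303337] [ 4.9379962  -5.99981196  0.3020513 ]
```

Emit:
jog_arm:
  plan: "0 0 0 0 0 0 0;0 0 0 0 0 0 0;0 0 0 0 0 0 0;0 0 0 0 0 0 0;0 0 0 0 0 0 0;0 0 0 0 0 -2 0;0 0 0 0 0 -3 0;0 0 0 0 0 -4 0;0 0 0 0 0 -4 0;0 0 0 -2 3 0 0"

```text
time_s: 14.05
position: [0.5461, -0.2112, 0.3362]
tool_rot: [[0.955, 0.296, 0.008], [0.296, -0.955, -0.018], [0.002, 0.019, -1.0]]
ft_force: [1.2, 0.2, 1.0]
grip_width: 0.0855
gripper_force: 0.0
```

Emit:
jog_arm:
  plan: "0 0 0 -3 2.5 0 0;0 0 0 -3 2.5 0 0;0 0 0 -3 2.5 0 0;0 0 0 -3 2.5 0 0;0 0 0 -3 2.5 0 0;0 0 0 0 0 0 0;0 0 0 0 0 0 0"

```text
time_s: 14.63
position: [0.4354, -0.3789, 0.3293]
tool_rot: [[0.958, 0.287, -0.005], [0.287, -0.958, -0.011], [-0.008, 0.009, -1.0]]
ft_force: [0.3, 0.4, -0.7]
grip_width: 0.0854
gripper_force: 0.0
```

```bash
cat > fin.py <<'E'
from box import *
out=[]
for c in ["scene","top"]:
    im=imaging.get_image(c); v,u=np.mgrid[0:420,0:560]; P=toworld(im,np.c_[u.ravel(),v.ravel()])
    D=P[(P[:,2]>.235)&(P[:,2]<.262)&(np.hypot(P[:,0]-.552,P[:,1]+.181)<.05)]
    if len(D)>5:
        m=cv2.minAreaRect(D[:,:2].astype(np.float32)*1000); print(c,"bar",len(D),np.round(m[0],1),np.round(m[1],1),round(m[2],1))
    Q=tobox(P); n=(Q[:,0]+110)*-.5+(Q[:,2]-30)*.866; t=(Q[:,0]+110)*.866+(Q[:,2]-30)*.5
    k=(im["pixels"].reshape(-1,3).max(1)<60)&(n>18)&(n<60)&(t>30)&(t<110)&(abs(Q[:,1])<120); print("fin y",np.median(Q[k,1]).round(1))
    a=im["pixels"]; a=a[75:235,210:350] if c=="scene" else a[115:255,325:470]; out.append(cv2.resize(a,(400,440),interpolation=cv2.INTER_CUBIC))
cv2.imwrite("pics/fin.png",np.hstack(out)[...,::-1])
E
python3 fin.py
```

```text
scene bar 204 [ 553.1 -182.5] [68.3 23.3] 16.5
fin y -62.4
top bar 256 [ 549.8 -181.2] [66.  18.5] 16.9
fin y -65.7
```

View pics/fin.png

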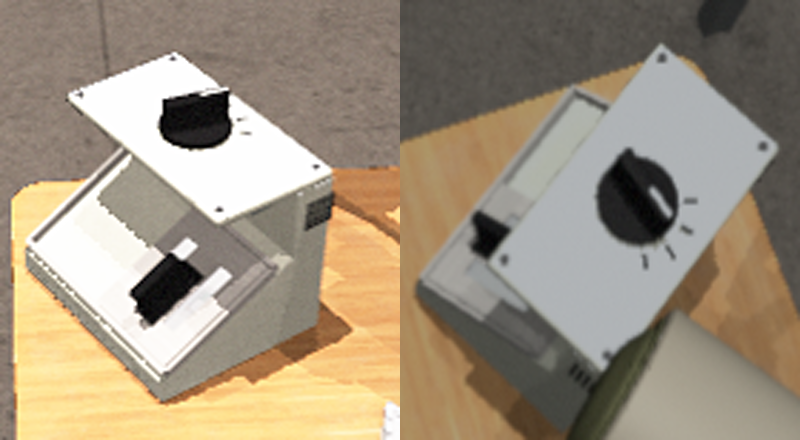

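The dial bar is now at 196.7°, against 196.3° expected for cure, and in the top view the pointer lines up with the third of the four ticks (crop (670,252)). The guard remains shut and the gripper is clear.

```bash
python3 -c "
from rig import job; print(job.close_job())"
```

```text
the job is handed in; nothing more can be done
None
```

I slid the guard fully shut against its stop, then turned the dial to the cure click (third tick), and handed the job in at about 15 s with the gripper clear; no verdict came back.

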